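# Point out the wide reel in the rack and book it

## Robot

A 6-joint arm with a two-finger parallel gripper is mounted at the origin on the work surface. World frame = base frame: x ahead of the robot, y to its left, z up, the work surface at z = 0. Lengths are in mm, angles in rad, forces in N, time in s.
With the tool pointing down it reaches from about 300 to 775 mm from the base axis. Payload 14.6 kg.
Tool frame: the origin (TCP) lies between the finger pads, 19 mm behind the fingertips; this is the grasp point; z points along the fingers, y is the line along which they close (so a half turn about z gives the same grasp; the last joint's range is limited). The gripper opens to 94 mm and grips with 3 to 60 N. Pads are 16 mm wide; open, the fingers measure 119 mm over their backs; the gripper's body (75 mm by 177 mm) begins 78 mm behind the grasp point.
Start: joints at [1.132, 0.3, 1.521, -0, 1.321, -0.067], TCP at [199.808, 512.412, 224.246] pointing down, gripper open.
Joint ranges: [-3.03, 3.03], [-0.79, 2.21], [0.23, 2.52], [-1.04, 4.18], [0, 3.07], [-2.55, 2.55]. Speed limits (rad/s): [2.22, 2.22, 2.57, 3.14, 3.14, 3.14].

## Interface

Orientations are given as [roll, pitch, yaw] about the fixed x, y, z axes, in that order (R = Rz(yaw) Ry(pitch) Rx(roll)).
In Python, from cell import manip, camera, get_calibration gives the robot as it stands.
- The arm moves only by the tool arm_command, never from a script. Its argument "targets" is a list of rows, each an object of numbers: "hand": the opening, from -1 (shut) to 1 (fully open), so that 0 is half open; "x", "y", "z": the shift along the tool's x, y, z in m; "yaw": the turn about the tool's z in rad. In form: [{"hand": .., "x": .., "y": .., "z": .., "yaw": ..}, ...]. A call has 1 to 10 rows; each row shifts and turns the commanded pose from where the row before left it, along the tool's axes as they then stand; what a row does not reach is not made up. A row lasts 1/10 s, in which the tool goes at most 50 mm and 8.59 degrees, less where a joint would pass 70% of its speed; a pose out of reach is approached as far as the arm can. A call is refused whole if a number of a shift passes 0.05 or a number of a turn 0.15, either way. A call with a gripper value outside its range is refused whole. The fingers move at their own pace and stop on an object; "newtons" is the grip in N (left out, the last holds). Time passes only in rows, so rows that do not move let the fingers close. It gives the time, the measured TCP pose, the force, the opening and the grip force at its end, in the units of the state.
- manip.read_state(): the state, without advancing time (a new reading comes with each control period).
- camera(name): name is "side" or "top" or "wrist"; returns the picture (400x640x3 uint8, red, green, blue); there is no depth.
- get_calibration(name): a dict with "K" (3x3 intrinsics, pixels), "dist_coeffs" ([k1, k2, p1, p2, k3] as OpenCV has them; the pictures are not rectified), "cam_to_world" (4x4, takes a point from camera to world coordinates). Camera axes: x right, y up, looking along -z (the intrinsics and any distortion apply to the point x, -y, -z); pixel columns grow to the right and rows downward; lengths in mm; the calibration is good to about 2 mm. A picture is of the moment at which its call begins: read the wrist's pose just before it. get_calibration takes no time and is no camera call; for the wrist camera it gives the pose at the moment of the call.
- manip.sign_off(): hands the job in; it is judged then, once.
The state is a dict: "clock": time; "joints": joint angles; "qd": joint speeds; "effort": joint torques, N m; "eef_pos": TCP position; "eef_rot": TCP orientation; "wrist_force": force on the tool from outside, world axes, zero at the start; "moment": the same for the moment, N m; "finger_gap": finger opening in mm; "finger_force": force on a finger pad.
Only numpy, scipy, OpenCV 4.12 (cv2) and the standard library are available. Lean on these libraries where they do the work, as an engineer would, in place of code of your own. Each camera call takes 0.05 s, during which the arm holds its last target. There are 200 camera calls.

## Task

A picker beside you must see which component reel to take: the wide one, clearly thicker than the other reels standing in the wire rack. Come down to it from well above, not along the row, and point straight down at the middle of its top edge with your fingertips two or three centimetres above it; stay there for three seconds without touching any reel. Then book it: gently press the large round key of the grey terminal fully down, let it spring back, and withdraw, leaving the small key, the rack and everything else alone.

Things in the scene. Friction and masses are not known exactly. Their poses are not given: they have to be found in the camera images.
- rack: fixed steel wire reel rack, 206 mm long (its y) and 150 mm deep (its x), 110 mm high, on the bench to the robot's left or right: five slots in a row along its y, 38 mm apart between wire hoops, each holding one reel that stands on edge, flat faces square to y. The reels overhang it to 89 mm either side in x. Origin: on the bench under its middle
- reel_wide: the wide reel: 30 mm thick along its y; 178 mm in diameter, white flanges, standing on its rim in a slot of the rack, all plain and alike but for width. Origin: the lowest point of the rim, 11 mm above the bench; its z is up
- reel_wide_top (a point): the middle of the wide reel's top edge: highest point of its rim, half-way across its 30 mm width, 189 mm above the bench; same axes as the reel
- reel_mid: a reel 16 mm thick along its y; 178 mm in diameter, white flanges, standing on its rim in a slot of the rack, all plain and alike but for width. Origin: lowest point of the rim
- reel_a: a narrow reel, 12 mm thick along its y; 178 mm in diameter, white flanges, standing on its rim in a slot of the rack, all plain and alike but for width. Origin: lowest point of the rim
- reel_b: a narrow reel, 12 mm thick along its y; 178 mm in diameter, white flanges, standing on its rim in a slot of the rack, all plain and alike but for width. Origin: lowest point of the rim
- reel_c: a narrow reel, 12 mm thick along its y; 178 mm in diameter, white flanges, standing on its rim in a slot of the rack, all plain and alike but for width. Origin: lowest point of the rim
- reel_mid_top (a point): the middle of that reel's top edge, 189 mm above the bench
- reel_a_top (a point): the middle of that reel's top edge, 189 mm above the bench
- reel_b_top (a point): the middle of that reel's top edge, 189 mm above the bench
- reel_c_top (a point): the middle of that reel's top edge, 189 mm above the bench
- terminal: stock-booking terminal fixed on the bench on the other side from the rack: flat grey housing 170 mm (x) x 130 mm (y), 42 mm high, display and a row of flat keypad marks on top, and two round grey push keys in black collars along the edge towards the robot. Origin: on the bench under its middle
- ok_key_top (a point): centre of the top face of the large round key (38 mm across), 64 mm above the bench when up; it moves down with the key
- ok_key (a joint): travel of the large key (m): 0 up, 0.006 fully down; goes straight down against a spring, about 5 N when fully down, and springs back
- no_key_top (a point): centre of the top face of the small round key (16 mm across), 68 mm to the right (-y of the terminal) of the large one; not to be pressed
- no_key (a joint): travel of the small key (m): 0 up, 0.004 fully down (3 N)
- flat_reel: a loose reel lying flat on the bench, 178 mm across, 12 mm high; origin under its centre
- jar: white jar with a black lid, 64 mm across, 85 mm high; origin under its centre
- tape_roll: small roll of label stock lying flat, 56 mm across, 19 mm high; origin under its centre
- blue_bin: empty open blue bin, 160 x 100 x 75 mm high; origin under its centre

How it is judged:
By the outcome, as a careful person would: the job done as asked, in the order asked, and still so for the second after the job is handed in, with the robot touching nothing.
It also fails if it takes over 48 s, if anything falls off the work surface, if the arm or the gripper's body presses on something with over 40 N, if the wrist force passes 120 N, or if a joint passes its speed limit or range.

## Working session

There is one attempt and no reset: what is moved stays moved. The work goes in short steps, Python scripts to look and compute and a tool call to move; the robot and the scene stay as the last step left them, time stands still between calls to the robot, and variables do not carry over. Pictures are saved under pics/ and viewed, at most 10 in all, crops included, and the job is handed in when it is done.

Besides the shell and the picture viewer there is one more tool, called after "Request:" as a command line: name --argument value ..., lists and objects as JSON in quotes. arm_command: Moves the arm, as the interface text tells. Its arguments: {"type":"object","properties":{"targets":{"type":"array"},"newtons":{"type":"number"}},"required":["targets"]}

```bash
mkdir -p pics; cat > h.py <<'E'
import numpy as np, cv2
from cell import manip, camera, get_calibration
def snap(n,f):
    c=get_calibration(n); im=camera(n); cv2.imwrite('pics/'+f,cv2.cvtColor(im,cv2.COLOR_RGB2BGR)); return im,c
def ray(c,uv):
    K=np.array(c['K'],float);d=np.array(c['dist_coeffs'],float);T=np.array(c['cam_to_world'])
    p=cv2.undistortPoints(np.array(uv,float).reshape(-1,1,2),K,d).reshape(-1,2)
    v=np.c_[p[:,0],-p[:,1],-np.ones(len(p))]@T[:3,:3].T
    return T[:3,3],v
def onz(c,uv,z):
    o,v=ray(c,uv); return o+v*((z-o[2])/v[:,2])[:,None]
def proj(c,P):
    T=np.linalg.inv(np.array(c['cam_to_world']));q=np.atleast_2d(P)@T[:3,:3].T+T[:3,3]
    q=q*[1,-1,-1]
    return cv2.projectPoints(q.reshape(-1,1,3),np.zeros(3),np.zeros(3),np.array(c['K'],float),np.array(c['dist_coeffs'],float))[0].reshape(-1,2)
E
python3 - <<'E'
from h import *
np.set_printoptions(precision=3,suppress=True)
for n in('top','side'):
    im,c=snap(n,n+'1.png'); print(n,np.array(c['cam_to_world']),np.array(c['K'])[0,0])
s=manip.read_state();print(s['clock'],s['eef_pos'],s['eef_rot'],s['finger_gap'])
E
```

```text
top [[  -0.013    0.984   -0.177  387.755]
 [  -1.      -0.011    0.015 -124.741]
 [   0.012    0.177    0.984 1310.69 ]
 [   0.       0.       0.       1.   ]] 415.93040592923893
side [[  -0.958    0.211   -0.194  347.098]
 [  -0.286   -0.721    0.631  755.242]
 [  -0.006    0.66     0.751 1193.076]
 [   0.       0.       0.       1.   ]] 488.32904737211646
0.1 [199.719 512.235 223.765] [-3.141 -0.     2.77 ] 94.12117499354464
```

View pics/top1.png

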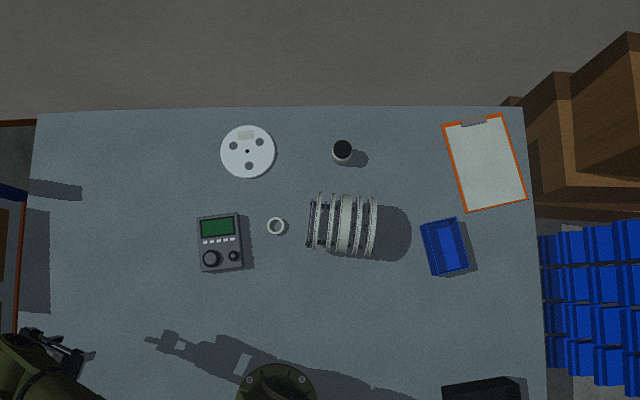

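View pics/side1.png

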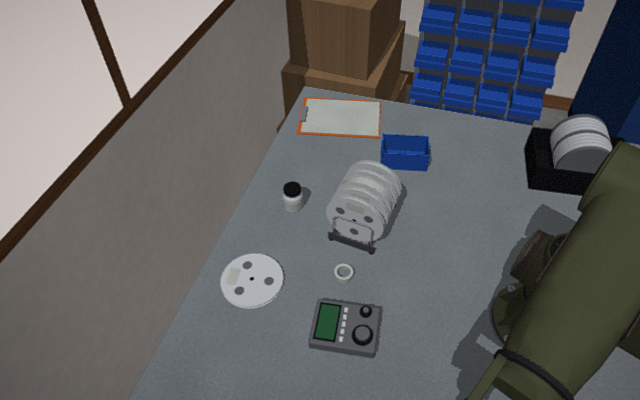

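The top view shows the rack and its row of reels at about (343,225), with the wide reel probably near column 346. The terminal is at (220,242), its large key at (212,259) and its small key at (234,256). The side view shows the same layout. I'll enlarge the rack and the keys.

```bash
python3 - <<'E'
from h import *
np.set_printoptions(precision=1,suppress=True)
t=cv2.imread('pics/top1.png')
a=cv2.resize(t[180:270,295:415],None,fx=6,fy=6,interpolation=cv2.INTER_CUBIC)
cv2.imwrite('pics/topc.png',a[:, :720])
b=cv2.resize(t[205:280,190:290],None,fx=7,fy=7,interpolation=cv2.INTER_CUBIC); cv2.imwrite('pics/keyc.png',b)
c=get_calibration('top')
print(onz(c,[[346,225]],189),onz(c,[[212,259],[234,256]],64))
g=cv2.cvtColor(t,cv2.COLOR_BGR2GRAY)
for r in (215,222,229,236): print(r,list(g[r,305:385]))
E
```

```text
[[ 521.5 -209.   189. ]] [[438.4 184.2  64. ]
 [446.9 118.1  64. ]]
215 [np.uint8(99), np.uint8(96), np.uint8(97), np.uint8(106), np.uint8(69), np.uint8(52), np.uint8(91), np.uint8(62), np.uint8(59), np.uint8(52), np.uint8(129), np.uint8(88), np.uint8(136), np.uint8(151), np.uint8(142), np.uint8(74), np.uint8(52), np.uint8(66), np.uint8(51), np.uint8(62), np.uint8(45), np.uint8(53), np.uint8(62), np.uint8(48), np.uint8(162), np.uint8(97), np.uint8(141), np.uint8(150), np.uint8(143), np.uint8(74), np.uint8(49), np.uint8(48), np.uint8(65), np.uint8(52), np.uint8(90), np.uint8(120), np.uint8(147), np.uint8(145), np.uint8(138), np.uint8(142), np.uint8(143), np.uint8(139), np.uint8(142), np.uint8(138), np.uint8(142), np.uint8(147), np.uint8(69), np.uint8(51), np.uint8(54), np.uint8(60), np.uint8(61), np.uint8(37), np.uint8(108), np.uint8(98), np.uint8(138), np.uint8(152), np.uint8(147), np.uint8(74), np.uint8(45), np.uint8(46), np.uint8(59), np.uint8(58), np.uint8(57), np.uint8(50), np.uint8(85), np.uint8(114), np.uint8(98), np.uint8(146), np.uint8(142), np.uint8(145), np.uint8(153), np.u
[... 2891 characters left out ...]
8(41), np.uint8(96), np.uint8(100), np.uint8(82), np.uint8(128), np.uint8(140), np.uint8(137), np.uint8(131), np.uint8(137), np.uint8(136), np.uint8(134), np.uint8(142), np.uint8(125), np.uint8(60), np.uint8(52), np.uint8(56), np.uint8(61), np.uint8(41), np.uint8(40), np.uint8(145), np.uint8(88), np.uint8(130), np.uint8(145), np.uint8(134), np.uint8(60), np.uint8(47), np.uint8(50), np.uint8(57), np.uint8(56), np.uint8(59), np.uint8(32), np.uint8(105), np.uint8(119), np.uint8(100), np.uint8(142), np.uint8(148), np.uint8(142), np.uint8(118), np.uint8(135), np.uint8(51), np.uint8(57), np.uint8(59), np.uint8(56), np.uint8(57), np.uint8(62), np.uint8(61), np.uint8(55), np.uint8(53), np.uint8(59)]
```

View pics/topc.png

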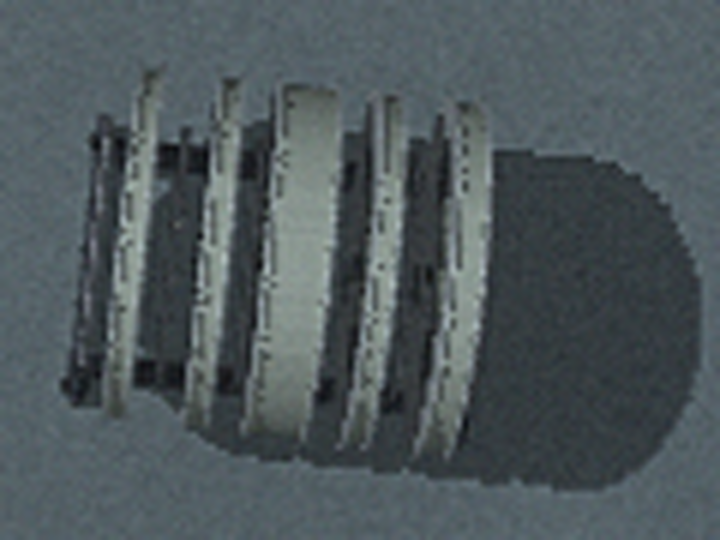

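View pics/keyc.png

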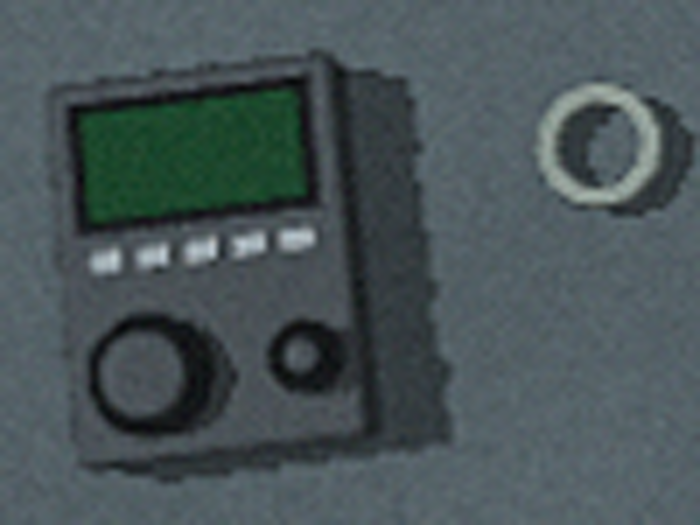

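The crops show five reels, and the third is clearly the wide one. Its far end is at full-image (345.9,194.2), its near end at (340.8,253.3), and its top spans columns 339.5–350. The large key is at (210.4,258.1) and the small one at (233.3,256.1).

```bash
python3 - <<'E'
from h import *
np.set_printoptions(precision=1,suppress=True)
c=get_calibration('top')
e=onz(c,[[345.9,194.2],[340.8,253.3]],100); m=e.mean(0); d=e[0]-e[1]
print('reel ends',e,'mid',m,'len',np.hypot(*d[:2]),'yaw',np.arctan2(d[1],d[0]))
w=onz(c,[[339.5,222],[350,222]],189); print('top edge',w, 'width',np.linalg.norm(w[0]-w[1]))
k=onz(c,[[210.4,258.1],[233.3,256.1]],64); print('keys',k,np.linalg.norm(k[0]-k[1]))
s=manip.read_state(); p=np.array(s['eef_pos']); y=s['eef_rot'][2]
g=w.mean(0)-p; print(p,y,'tool shift',g[0]*np.cos(y)+g[1]*np.sin(y), g[0]*np.sin(y)-g[1]*np.cos(y))
E
```

```text
reel ends [[ 624.1 -217.6  100. ]
 [ 449.7 -198.7  100. ]] mid [ 536.9 -208.2  100. ] len 175.37135046250003 yaw -0.1079888397149067
top edge [[ 529.9 -191.5  189. ]
 [ 529.6 -220.1  189. ]] width 28.591674345835177
keys [[441.1 189.1  64. ]
 [446.6 120.2  64. ]] 69.158271025344
[199.7 512.2 223.8] 2.769773925041368 tool shift -568.3613834790625 -549.06772115869
```

Request:
arm_command --targets '[{"hand":-1,"z":-0.04},{"hand":-1,"z":-0.04},{"hand":-1,"z":-0.04},{"hand":-1,"z":-0.04},{"hand":-1,"z":-0.02}]'

```text
schema error: expected keys hand, x, y, z, yaw
```

Request:
arm_command --targets '[{"hand":-1,"x":0,"y":0,"z":-0.04,"yaw":0},{"hand":-1,"x":0,"y":0,"z":-0.04,"yaw":0},{"hand":-1,"x":0,"y":0,"z":-0.04,"yaw":0},{"hand":-1,"x":0,"y":0,"z":-0.04,"yaw":0},{"hand":-1,"x":-0.02,"y":-0.02,"z":-0.01,"yaw":0},{"hand":-1,"x":-0.03,"y":-0.03,"z":0,"yaw":0},{"hand":-1,"x":-0.03,"y":-0.03,"z":0,"yaw":0},{"hand":-1,"x":-0.03,"y":-0.03,"z":0,"yaw":0},{"hand":-1,"x":-0.03,"y":-0.03,"z":0,"yaw":0},{"hand":-1,"x":-0.03,"y":-0.03,"z":0,"yaw":0}]'

```text
clock: 1.1
eef_pos: [296.6, 290.7, 394.1]
eef_rot: [-3.141, -0.0, 2.77]
wrist_force: [1.4, -0.4, 0.2]
finger_gap: 17.9
finger_force: 0.0
```

Request:
arm_command --targets '[{"hand":-1,"x":-0.035,"y":-0.033,"z":0,"yaw":0},{"hand":-1,"x":-0.035,"y":-0.033,"z":0,"yaw":0},{"hand":-1,"x":-0.035,"y":-0.033,"z":0,"yaw":0},{"hand":-1,"x":-0.035,"y":-0.033,"z":0,"yaw":0},{"hand":-1,"x":-0.035,"y":-0.033,"z":0,"yaw":0},{"hand":-1,"x":-0.035,"y":-0.033,"z":0,"yaw":0},{"hand":-1,"x":-0.035,"y":-0.033,"z":0,"yaw":0},{"hand":-1,"x":-0.035,"y":-0.033,"z":0,"yaw":0},{"hand":-1,"x":-0.035,"y":-0.033,"z":0,"yaw":0},{"hand":-1,"x":-0.035,"y":-0.033,"z":0,"yaw":0}]'

```text
clock: 2.1
eef_pos: [503.0, -144.4, 394.0]
eef_rot: [3.142, -0.0, 2.77]
wrist_force: [-0.9, 0.4, 0.6]
finger_gap: 0.5
finger_force: 0.0
```

```bash
python3 - <<'E'
from h import *
np.set_printoptions(precision=1,suppress=True)
im,c=snap('wrist','w1.png');s=manip.read_state()
T=np.array(c['cam_to_world']);print(s['clock'],s['eef_pos'],s['eef_rot'],s['joints'],s['finger_gap'],T)
print(proj(c,[[537,-207.5,189],[537,-192,189],[537,-222,189]]))
E
```

```text
2.15 [ 504.6 -149.2  392.1] [-3.1 -0.   2.8] [-0.4  0.2  1.3 -0.   1.7 -1.6] 0.17399728188753547 [[   0.4   -0.9   -0.3  428.5]
 [   0.9    0.4    0.1 -115.7]
 [  -0.    -0.3    1.   554. ]
 [   0.     0.     0.     1. ]]
[[291.  223. ]
 [301.4 219.1]
 [281.4 226.6]]
```

View pics/w1.png

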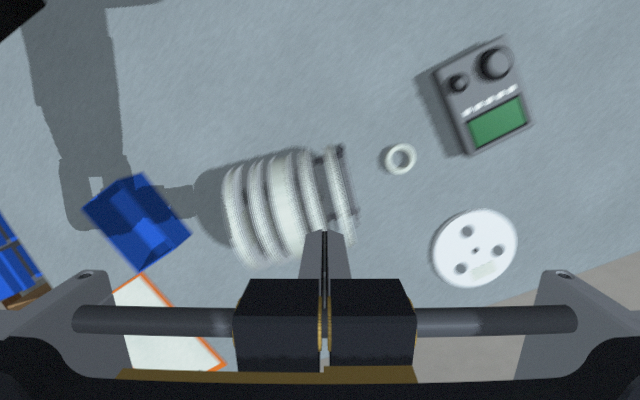

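The wrist view is motion-blurred. It shows the wide reel as the third band, near (290,205), close to the predicted (291,223). The fingertips are at about (322,235). I'll centre over the reel, settle, and look once more.

Request:
arm_command --targets '[{"hand":-1,"x":-0.027,"y":-0.023,"z":0,"yaw":0},{"hand":-1,"x":-0.026,"y":-0.022,"z":0,"yaw":0},{"hand":-1,"x":0,"y":0,"z":0,"yaw":0},{"hand":-1,"x":0,"y":0,"z":0,"yaw":0},{"hand":-1,"x":0,"y":0,"z":0,"yaw":0},{"hand":-1,"x":0,"y":0,"z":0,"yaw":0}]'

```text
clock: 2.75
eef_pos: [535.4, -202.6, 394.8]
eef_rot: [-3.142, 0.001, 2.771]
wrist_force: [0.1, -0.8, 0.1]
finger_gap: 0.8
finger_force: 0.0
```

```bash
python3 - <<'E'
from h import *
np.set_printoptions(precision=1,suppress=True)
im,c=snap('wrist','w2.png');s=manip.read_state()
print(s['clock'],s['eef_pos'],s['eef_rot'])
print(proj(c,[[537,-207.5,189],[537,-192,189],[537,-222,189]]))
b=cv2.imread('pics/w2.png')[60:300,170:450]
cv2.imwrite('pics/w2c.png',cv2.resize(b,None,fx=2.5,fy=2.5,interpolation=cv2.INTER_CUBIC))
E
```

```text
2.8 [ 535.5 -202.7  394.8] [-3.1  0.   2.8]
[[321.7 186.2]
 [332.6 182.1]
 [311.6 190.1]]
```

View pics/w2c.png

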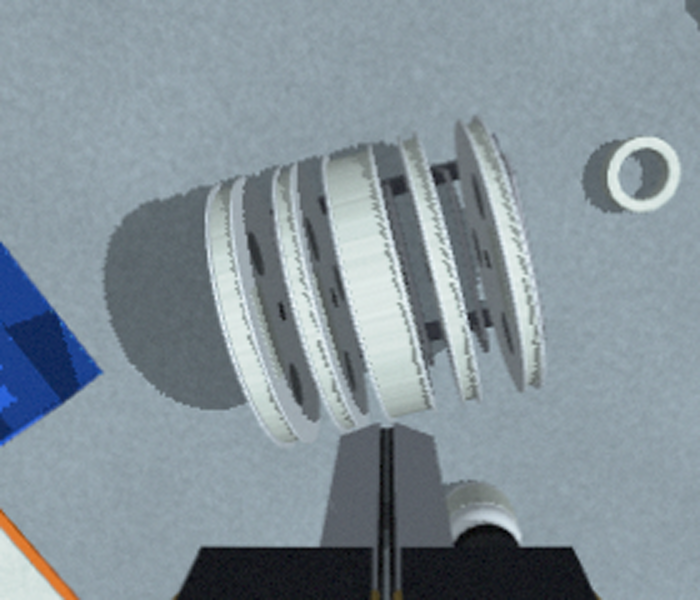

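The settled crop agrees: the predicted top (379,315) falls midway between the wide reel's edges (about 352 and 407) at that row. The fingertips are at (388,430). I'll correct by a few millimetres and come straight down.

Request:
arm_command --targets '[{"hand":-1,"x":-0.003,"y":-0.004,"z":0.02,"yaw":0},{"hand":-1,"x":0,"y":0,"z":0.03,"yaw":0},{"hand":-1,"x":0,"y":0,"z":0.03,"yaw":0},{"hand":-1,"x":0,"y":0,"z":0.03,"yaw":0},{"hand":-1,"x":0,"y":0,"z":0.02,"yaw":0},{"hand":-1,"x":0,"y":0,"z":0.02,"yaw":0},{"hand":-1,"x":0,"y":0,"z":0.01,"yaw":0},{"hand":-1,"x":0,"y":0,"z":0,"yaw":0},{"hand":-1,"x":0,"y":0,"z":0,"yaw":0},{"hand":-1,"x":0,"y":0,"z":0,"yaw":0}]'

```text
clock: 3.8
eef_pos: [537.3, -208.4, 235.5]
eef_rot: [-3.141, 0.002, 2.77]
wrist_force: [0.3, 0.3, 0.1]
finger_gap: 0.6
finger_force: 0.0
```

Request:
arm_command --targets '[{"hand":-1,"x":0,"y":0,"z":0.002,"yaw":0},{"hand":-1,"x":0,"y":0,"z":0,"yaw":0},{"hand":-1,"x":0,"y":0,"z":0,"yaw":0},{"hand":-1,"x":0,"y":0,"z":0,"yaw":0},{"hand":-1,"x":0,"y":0,"z":0,"yaw":0},{"hand":-1,"x":0,"y":0,"z":0,"yaw":0},{"hand":-1,"x":0,"y":0,"z":0,"yaw":0},{"hand":-1,"x":0,"y":0,"z":0,"yaw":0},{"hand":-1,"x":0,"y":0,"z":0,"yaw":0},{"hand":-1,"x":0,"y":0,"z":0,"yaw":0}]'

```text
clock: 4.8
eef_pos: [537.0, -208.3, 232.3]
eef_rot: [-3.142, 0.0, 2.77]
wrist_force: [-0.2, 0.3, 0.2]
finger_gap: 0.6
finger_force: 0.0
```

Request:
arm_command --targets '[{"hand":-1,"x":0,"y":0,"z":0,"yaw":0},{"hand":-1,"x":0,"y":0,"z":0,"yaw":0},{"hand":-1,"x":0,"y":0,"z":0,"yaw":0},{"hand":-1,"x":0,"y":0,"z":0,"yaw":0},{"hand":-1,"x":0,"y":0,"z":0,"yaw":0},{"hand":-1,"x":0,"y":0,"z":0,"yaw":0},{"hand":-1,"x":0,"y":0,"z":0,"yaw":0},{"hand":-1,"x":0,"y":0,"z":0,"yaw":0},{"hand":-1,"x":0,"y":0,"z":0,"yaw":0},{"hand":-1,"x":0,"y":0,"z":0,"yaw":0}]'

```text
clock: 5.8
eef_pos: [537.0, -208.4, 232.3]
eef_rot: [-3.142, -0.0, 2.77]
wrist_force: [-0.0, -0.3, -0.5]
finger_gap: 0.6
finger_force: 0.0
```

Request:
arm_command --targets '[{"hand":-1,"x":0,"y":0,"z":0,"yaw":0},{"hand":-1,"x":0,"y":0,"z":0,"yaw":0},{"hand":-1,"x":0,"y":0,"z":0,"yaw":0},{"hand":-1,"x":0,"y":0,"z":0,"yaw":0},{"hand":-1,"x":0,"y":0,"z":0,"yaw":0},{"hand":-1,"x":0,"y":0,"z":0,"yaw":0},{"hand":-1,"x":0,"y":0,"z":0,"yaw":0},{"hand":-1,"x":0,"y":0,"z":0,"yaw":0},{"hand":-1,"x":0,"y":0,"z":0,"yaw":0},{"hand":-1,"x":0,"y":0,"z":0,"yaw":0}]'

```text
clock: 6.8
eef_pos: [537.0, -208.4, 232.3]
eef_rot: [-3.142, 0.0, 2.77]
wrist_force: [0.4, -0.6, -0.1]
finger_gap: 0.3
finger_force: 0.0
```

Request:
arm_command --targets '[{"hand":-1,"x":0,"y":0,"z":0,"yaw":0},{"hand":-1,"x":0,"y":0,"z":0,"yaw":0},{"hand":-1,"x":0,"y":0,"z":0,"yaw":0},{"hand":-1,"x":0,"y":0,"z":0,"yaw":0},{"hand":-1,"x":0,"y":0,"z":0,"yaw":0},{"hand":-1,"x":0,"y":0,"z":0,"yaw":0},{"hand":-1,"x":0,"y":0,"z":0,"yaw":0},{"hand":-1,"x":0,"y":0,"z":0,"yaw":0}]'

```text
clock: 7.6
eef_pos: [537.0, -208.3, 232.2]
eef_rot: [-3.142, -0.0, 2.77]
wrist_force: [0.1, 1.0, 0.8]
finger_gap: 0.4
finger_force: 0.0
```

Request:
arm_command --targets '[{"hand":-1,"x":0,"y":0,"z":-0.02,"yaw":0},{"hand":-1,"x":0,"y":0,"z":-0.04,"yaw":0},{"hand":-1,"x":0,"y":0,"z":-0.04,"yaw":0},{"hand":-1,"x":0,"y":0,"z":-0.03,"yaw":0},{"hand":-1,"x":0.01,"y":0.015,"z":-0.01,"yaw":0},{"hand":-1,"x":0.02,"y":0.03,"z":0,"yaw":0},{"hand":-1,"x":0.02,"y":0.03,"z":0,"yaw":0},{"hand":-1,"x":0.02,"y":0.03,"z":0,"yaw":0},{"hand":-1,"x":0.02,"y":0.03,"z":0,"yaw":0},{"hand":-1,"x":0.02,"y":0.03,"z":0,"yaw":0}]'

```text
clock: 8.6
eef_pos: [493.4, -12.7, 371.4]
eef_rot: [-3.141, -0.001, 2.77]
wrist_force: [0.2, 0.7, -0.4]
finger_gap: 0.6
finger_force: 0.0
```

Request:
arm_command --targets '[{"hand":-1,"x":0.024,"y":0.03,"z":0,"yaw":0},{"hand":-1,"x":0.024,"y":0.03,"z":0,"yaw":0},{"hand":-1,"x":0.024,"y":0.03,"z":0,"yaw":0},{"hand":-1,"x":0.024,"y":0.03,"z":0.03,"yaw":0},{"hand":-1,"x":0.02,"y":0.03,"z":0.04,"yaw":0},{"hand":-1,"x":0.008,"y":0.02,"z":0.04,"yaw":0},{"hand":-1,"x":0,"y":0,"z":0.03,"yaw":0},{"hand":-1,"x":0,"y":0,"z":0.03,"yaw":0},{"hand":-1,"x":0,"y":0,"z":0,"yaw":0},{"hand":-1,"x":0,"y":0,"z":0,"yaw":0}]'

```text
clock: 9.6
eef_pos: [440.9, 186.5, 205.6]
eef_rot: [-3.141, -0.0, 2.77]
wrist_force: [0.3, 0.4, -0.1]
finger_gap: 0.4
finger_force: 0.0
```

```bash
python3 - <<'E'
from h import *
np.set_printoptions(precision=1,suppress=True)
im,c=snap('wrist','w3.png');s=manip.read_state()
print(s['clock'],s['eef_pos'],s['eef_rot'])
print(proj(c,[[441,189,64],[446.6,120.2,64]]))
E
```

```text
9.65 [441.4 186.5 206.4] [3.1 0.  2.8]
[[327.  195.7]
 [272.3 221.5]]
```

View pics/w3.png

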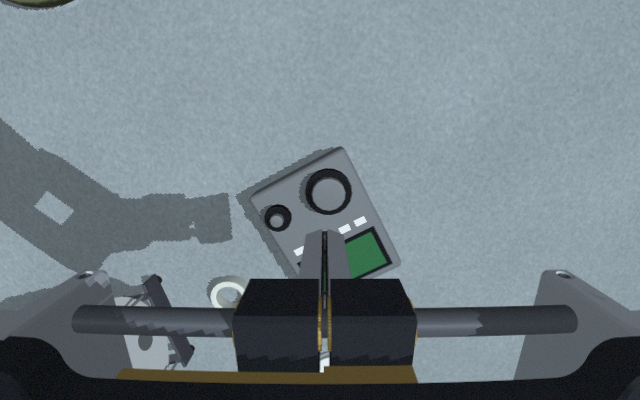

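The wrist view shows the large key's top at about (329,194) against a predicted (327,196), the small key at (277,219) and the fingertips at (324,235).

```bash
python3 - <<'E'
from h import *
np.set_printoptions(precision=1,suppress=True)
c=get_calibration('wrist');im=cv2.imread('pics/w3.png');g=cv2.cvtColor(im,cv2.COLOR_BGR2GRAY)
m=((g[165:220,300:356]>75)).astype(np.uint8); n,l,st,ce=cv2.connectedComponentsWithStats(m,connectivity=4)
k=l[29,29]; print(st[k],ce[k]+[300,165])
p=onz(c,[[329,194.5],ce[k]+[300,165],[277.5,219.5]],64);print(p)
s=manip.read_state();y=s['eef_rot'][2]
for q in p[:2]:
    d=q-s['eef_pos'];print(d[0]*np.cos(y)+d[1]*np.sin(y),d[0]*np.sin(y)-d[1]*np.cos(y),-d[2]-19)
E
```

```text
[ 12  13  34  33 852] [328.4 194. ]
[[441.5 191.6  64. ]
 [440.7 191.2  64. ]
 [447.5 126.5  64. ]]
1.7774048164876393 4.805000720539533 123.3900936403326
2.3359195699250446 4.174635144460101 123.3900936403326
```

Request:
arm_command --targets '[{"hand":-1,"x":0.002,"y":0.004,"z":0.02,"yaw":0},{"hand":-1,"x":0,"y":0,"z":0.03,"yaw":0},{"hand":-1,"x":0,"y":0,"z":0.03,"yaw":0},{"hand":-1,"x":0,"y":0,"z":0.02,"yaw":0},{"hand":-1,"x":0,"y":0,"z":0.01,"yaw":0},{"hand":-1,"x":0,"y":0,"z":0.004,"yaw":0},{"hand":-1,"x":0,"y":0,"z":0,"yaw":0},{"hand":-1,"x":0,"y":0,"z":0,"yaw":0},{"hand":-1,"x":0,"y":0,"z":0,"yaw":0}]'

```text
clock: 10.55
eef_pos: [441.3, 190.9, 92.0]
eef_rot: [3.141, 0.001, 2.77]
wrist_force: [-0.4, -0.2, 0.5]
finger_gap: 0.5
finger_force: 0.0
```

Request:
arm_command --targets '[{"hand":-1,"x":0,"y":0,"z":0.004,"yaw":0},{"hand":-1,"x":0,"y":0,"z":0.003,"yaw":0},{"hand":-1,"x":0,"y":0,"z":0.002,"yaw":0},{"hand":-1,"x":0,"y":0,"z":0.001,"yaw":0},{"hand":-1,"x":0,"y":0,"z":0.001,"yaw":0},{"hand":-1,"x":0,"y":0,"z":0.001,"yaw":0},{"hand":-1,"x":0,"y":0,"z":0.001,"yaw":0},{"hand":-1,"x":0,"y":0,"z":0,"yaw":0},{"hand":-1,"x":0,"y":0,"z":0,"yaw":0}]'

```text
clock: 11.45
eef_pos: [440.8, 190.7, 78.2]
eef_rot: [3.142, -0.0, 2.77]
wrist_force: [-1.4, -1.2, 3.5]
finger_gap: 0.9
finger_force: 2.1
```

Request:
arm_command --targets '[{"hand":-1,"x":0,"y":0,"z":0.001,"yaw":0},{"hand":-1,"x":0,"y":0,"z":0,"yaw":0},{"hand":-1,"x":0,"y":0,"z":0.0005,"yaw":0},{"hand":-1,"x":0,"y":0,"z":0,"yaw":0},{"hand":-1,"x":0,"y":0,"z":0,"yaw":0}]'

```text
clock: 11.95
eef_pos: [440.9, 190.7, 77.0]
eef_rot: [3.142, 0.0, 2.77]
wrist_force: [-4.2, -1.1, 9.2]
finger_gap: 0.6
finger_force: 4.9
```

The force is well above the 5 N spring, so the key is on its stop. I'll release and withdraw.

Request:
arm_command --targets '[{"hand":-1,"x":0,"y":0,"z":0,"yaw":0},{"hand":-1,"x":0,"y":0,"z":0,"yaw":0}]'

```text
clock: 12.15
eef_pos: [440.9, 190.7, 76.9]
eef_rot: [3.142, 0.0, 2.77]
wrist_force: [-3.7, -1.5, 9.6]
finger_gap: 0.2
finger_force: 4.9
```

Request:
arm_command --targets '[{"hand":-1,"x":0,"y":0,"z":-0.004,"yaw":0},{"hand":-1,"x":0,"y":0,"z":-0.006,"yaw":0},{"hand":-1,"x":0,"y":0,"z":-0.01,"yaw":0},{"hand":-1,"x":0,"y":0,"z":-0.03,"yaw":0},{"hand":-1,"x":0,"y":0,"z":-0.03,"yaw":0},{"hand":-1,"x":0,"y":0,"z":-0.03,"yaw":0},{"hand":-1,"x":0,"y":0,"z":-0.03,"yaw":0},{"hand":-1,"x":0,"y":0,"z":-0.02,"yaw":0},{"hand":-1,"x":0,"y":0,"z":0,"yaw":0},{"hand":-1,"x":0,"y":0,"z":0,"yaw":0}]'

```text
clock: 13.15
eef_pos: [440.7, 190.7, 236.4]
eef_rot: [3.142, 0.0, 2.77]
wrist_force: [-1.0, 0.2, -0.2]
finger_gap: 0.5
finger_force: 0.0
```

```bash
python3 - <<'E'
from h import *
im,c=snap('wrist','w4.png');s=manip.read_state();print(s['clock'],s['eef_pos'],s['wrist_force'])
snap('side','side2.png')
E
```

```text
13.2 [440.46702611 190.59479182 235.77521521] [0.3797184  0.67102494 0.35828008]
```

View pics/side2.png

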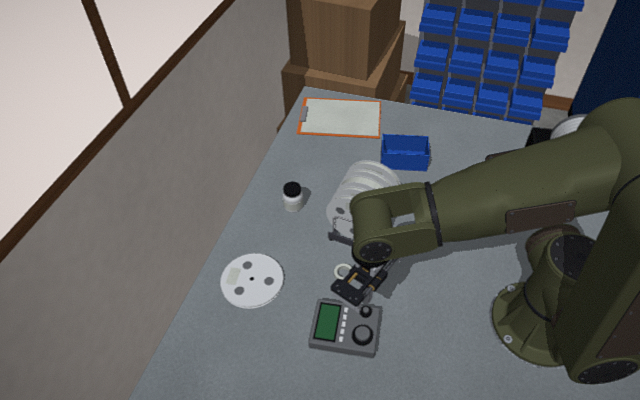

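The side view shows the gripper clear above the terminal, both keys up (large one at (363,334)), and the reels and other items where they were. I'm handing in.

```bash
python3 -c "
from cell import manip
print(manip.sign_off())"
```

```text
the job is handed in; nothing more can be done
None
```

I pointed at the wide reel from about 24 mm above its top edge for over three seconds, then pressed the large key to its stop at about 9.6 N, let it spring back, withdrew clear of everything, and handed the job in at about 13 s.

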